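# Find the blind hole of a cast spacer on the gauge pin and hold it hole-up

## Robot

A 7-joint arm with a two-finger parallel gripper is mounted at the origin on a cart in front of the work surface, level with it; the furniture and walls round the work are solid. World frame = base frame: x ahead of the robot, y to its left, z up, the work surface at z = 0. Lengths are in mm, angles in rad, forces in N, time in s.
With the tool pointing down it reaches from about 400 to 925 mm from the base axis. Payload 5.6 kg.
Tool frame: the origin (TCP) lies at the very end of the fingers, on their centre line; the grasp point (between the pads) lies 19 mm behind it; z points along the fingers, y is the line along which they close (so a half turn about z gives the same grasp; the last joint's range is limited). The gripper opens to 85 mm and grips with 20 to 120 N. Pads are 22 mm wide; open, the fingers measure 114 mm over their backs; the gripper's body (76 mm by 85 mm) begins 54 mm behind the grasp point. The pads swing forward as they close: fully open they stand 13 mm farther back than shut.
Start: joints at [1.229, 0.468, -0.012, 1.603, 0.006, 1.071, -0.056], TCP at [191.301, -621.218, 231.29] pointing down, gripper open.
Joint ranges: [-2.53, 2.53], [-0.31, 2.02], [-1.57, 1.55], [0.28, 2.44], [-1.29, 4.43], [0.15, 1.84], [-2.92, 2.92]. Speed limits (rad/s): [2.57, 2.57, 3.14, 3.14, 3.14, 3.14, 3.14].

## Interface

Orientations are given as a unit quaternion [w, x, y, z].
In Python, from rig import * gives the robot as it stands.
- The arm moves only by the tool drive_tool, never from a script. Its argument "targets" is a list of rows, each a list of 7 numbers: the turn, a rotation vector about the tool's x, y, z in degrees, then the shift along the tool's x, y, z in cm, then the opening, from 0 (shut) to 1 (fully open). A call has 1 to 10 rows; each row is the pose to reach, as a shift and turn from the pose commanded when the call began, along the tool's axes at that moment; what a row does not reach only later rows make up. A row lasts 1/10 s, in which the tool goes at most 50 mm and 8.59 degrees, less where a joint would pass 70% of its speed; a pose out of reach is approached as far as the arm can. A call with a gripper value outside its range is refused whole. The fingers move at their own pace and stop on an object; "newtons" is the grip in N (left out, the last holds). Time passes only in rows, so rows that repeat a pose let the fingers close. It gives the time, the measured TCP pose, the force, the opening and the grip force at its end, in the units of the state.
- get_state(): the state, without advancing time (a new reading comes with each control period).
- camera(name): name is "scene" or "top"; returns a dict with "pixels" (400x640x3 uint8, blue, green, red), "range_z" (400x640 float32, mm along the optical axis (not along the pixel's ray), 0 where there is no reading), "K" (3x3 intrinsics, pixels), "k1" (the pictures are not rectified: a ray, as slopes to the right and down, at radius r is drawn at 1 + k1 r^2 times it, then the intrinsics apply), "R" (3x3) and "t" (3): a world point X has camera coordinates R X + t. Camera axes: x right, y down, z forward; pixel columns grow to the right and rows downward; lengths in mm; the calibration is good to about 2 mm. A picture is of the moment at which its call begins.
- job_done(): hands the job in; it is judged then, once.
The state is a dict: "clock": time; "joint_positions": joint angles; "qvel": joint speeds; "effort": joint torques, N m; "ee_pos": TCP position; "ee_rot": TCP orientation; "wrist_force": force on the tool from outside, world axes, zero at the start; "torque": the same for the moment, N m; "finger_gap": finger opening in mm; "finger_force": force on a finger pad.
Only numpy, scipy, OpenCV 4.12 (cv2) and the standard library are available. Lean on these libraries where they do the work, as an engineer would, in place of code of your own. Each camera call takes 0.05 s, during which the arm holds its last target. There are 200 camera calls.

## Task

Lift the aluminium spacer out of its open die and find its deep blind hole by feel: slide it onto the gauge's level pin until the pin tip touches the hole's floor (the shallow recess in the other end does not count). Then take it off the pin, turn it so that the deep hole faces straight up, and finish still gripping it that way in the air, still, clear of everything and at least 25 cm above the bench. Leave the sanding block, the small wood offcut and the roll of tape where they are.

Things in the scene. Friction and masses are not known exactly. Their poses are not given: they have to be found in the camera images.
- spacer: Loose cast aluminium square bar, 64 mm long (its x axis), 36 x 36 mm, about 0.18 kg, long faces flat. Origin at its centre. The +x end has the deep blind hole: 22 mm wide, 30 mm deep, centred, along x. The -x end has an equally wide recess only 5 mm deep: the ends look alike. Starts lying level in the die along the die's x axis, deep hole towards the die's +x, centre 178 mm above the bench.
- hole_floor (a point): Centre of the floor of the spacer's deep hole: on the spacer's x axis, 2 mm from its centre towards the hole; axes as the spacer's.
- die: Fixed dark steel open die on a wooden riser (126 x 80, 120 mm high); origin on the bench under its centre, cavity along x. Heights over the bench: foot 118 x 72 to 134 mm; block 86 x 52 to 151; bed 32 wide to 160; end walls x = +-34 to 43, 52 wide, to 185; corner lips x = +-25 to 35, y = +-20 to 26, to 172. Between the lips both long sides are open for fingers. Spacer play 2 mm.
- gauge: Fixed depth gauge beyond the die; origin on the bench under its pin's root. Wooden riser x = -59 to +19 mm, 58 wide, 158 high; steel base on it to 170; slim post x = -8 to 0, 26 wide, to 258; a rib behind it to 210. From the post a level steel pin, 12 mm diameter, 45 mm long, points along the gauge's +x, roughly to the robot's right; its axis is 250 mm above the bench.
- pin_tip (a point): Centre of the pin's free end, 45 mm from the post's face, 250 mm above the bench; x axis along the pin, outwards.
- sanding_block: Loose cork-and-rubber sanding block, 64 x 106 x 33 mm, origin under its centre. Leave alone.
- offcut_purple: Loose small offcut of reddish hardwood, 30 x 70 x 18 mm, long along its y axis, origin under its centre. Leave alone.
- masking_tape: Loose roll of masking tape lying flat, 104 mm across, 25 mm high, origin under its centre. Leave alone.
- board_mid (a point): Obstacle: middle of the top of the fixed board clamped in the bench vise, left of the work. Board 620 mm long, 40 wide, top 260 mm above the bench; it runs away from the robot, turned 15 degrees to the right, from 0.15 m beside the robot's axis (a bulky shoulder meets its near end when turned to the right) to 0.73 m. The vise under it reaches 270 mm. This point does not move.
There are look-alikes about, which are no part of the job. Of the things shaped like the spacer, the aluminium one is meant.

How it is judged (in metres and radians):
On the way, in this order (a step that is already met when the one before it is completed fails the run):
1. the spacer is gripped and lifted clear of the die (height (world z) of spacer above 0.205 m and contact force between spacer and die below 0.05 N and contact force between spacer and the fingers above 1 N), for 0.1 s.
2. the gauge pin is in the deep hole, its tip on the hole's floor (within 7 mm, centre to centre) (distance between hole_floor and pin_tip below 0.007 m), for 0.1 s.
At the end, for the whole second after the job is handed in: The spacer is held by the fingers alone, its deep hole facing up within 12 degrees, its centre more than 24 cm above the bench, still, touching neither die nor gauge; sanding block, wood offcut and tape within 3 cm of where they stood (angle between spacer's own x axis and vertical below 0.21 rad and height (world z) of spacer above 0.24 m and contact force between spacer and the fingers above 2 N and contact force between spacer and gauge below 0.05 N and contact force between spacer and die below 0.05 N and linear speed of spacer below 0.03 m/s and distance of each of sanding_block, offcut_purple, masking_tape from where it was at the start of the episode below 0.03 m); the arm keeps its last pose, push and grip.
It fails at once if a bystander (sanding block, wood offcut, tape roll) is moved by more than 3 cm (distance of any of sanding_block, offcut_purple, masking_tape from where it was at the start of the episode above 0.03 m).
It also fails if it takes over 43 s, if anything falls off the work surface, if the arm or the gripper's body presses on something with over 40 N, if the wrist force passes 120 N, or if a joint passes its speed limit or range.

## Working session

There is one attempt and no reset: what is moved stays moved. The work goes in short steps, Python scripts to look and compute and a tool call to move; the robot and the scene stay as the last step left them, time stands still between calls to the robot, and variables do not carry over. Pictures are saved under pics/ and viewed, at most 10 in all, crops included, and the job is handed in when it is done.

Besides the shell and the picture viewer there is one more tool, called in YAML: its name, and indented under it one key for each argument. drive_tool: Moves the arm, as the interface text tells. Its arguments: {"type":"object","properties":{"targets":{"type":"array","items":{"type":"array","items":{"type":"number"}}},"newtons":{"type":"number"}},"required":["targets"]}

```bash
mkdir -p pics; cat > h.py <<'E'
from rig import *
import numpy as np, cv2
def pts(c):
    h,w=c["range_z"].shape
    u,v=np.meshgrid(np.arange(w),np.arange(h))
    K=c["K"]; x=(u-K[0,2])/K[0,0]; y=(v-K[1,2])/K[1,1]
    k=c["k1"]; a,b=x.copy(),y.copy()
    for _ in range(10):
        f=1+k*(a*a+b*b); a,b=x/f,y/f
    z=c["range_z"]; P=np.stack([a*z,b*z,z],-1)
    W=(P-c["t"])@c["R"]; W[z==0]=np.nan
    return W
E
python3 - <<'E'
from h import *
for n in("scene","top"):
    c=camera(n); c={k:np.array(v) for k,v in c.items()}
    np.savez(n+".npz",**c); cv2.imwrite(f"pics/{n}.png",c["pixels"])
    print(n,c["K"].tolist(),c["k1"],(-c["R"].T@c["t"]).round())
print(get_state())
E
```

```text
scene [[385.642709607571, 0.0, 322.7388398953739], [0.0, 385.642709607571, 199.6795384757725], [0.0, 0.0, 1.0]] -0.01879265826297195 [  89. -917.  728.]
top [[432.6710718272654, 0.0, 318.95244854956593], [0.0, 432.6710718272654, 204.40111368540084], [0.0, 0.0, 1.0]] 0.0013854980306319802 [ 312. -266. 1312.]
{'clock': 0.1, 'joint_positions': array([ 1.22900753,  0.46831187, -0.01162222,  1.60355895,  0.00597731,
        1.07144188, -0.05629071]), 'qvel': array([-0.00152673, -0.00173706,  0.00211638, -0.00229028, -0.0004645 ,
        0.00011167, -0.00024586]), 'effort': array([ 7.65766908e-04, -5.33526206e+01,  2.11930712e-02, -2.51965839e+01,
        1.14384803e-02,  4.34768051e-03,  2.86543832e-05]), 'ee_pos': array([ 191.13228148, -620.70731361,  230.40748776]), 'ee_rot': array([-8.25240745e-04,  9.88864661e-01,  1.48815227e-01, -1.70440350e-04]), 'wrist_force': array([ 0.40948354,  0.14848812, -1.35682969]), 'torque': array([0.00990529, 0.03577138, 0.02640904]), 'finger_force': 0.0, 'finger_gap': 85.53852660475222}
```

View pics/scene.png

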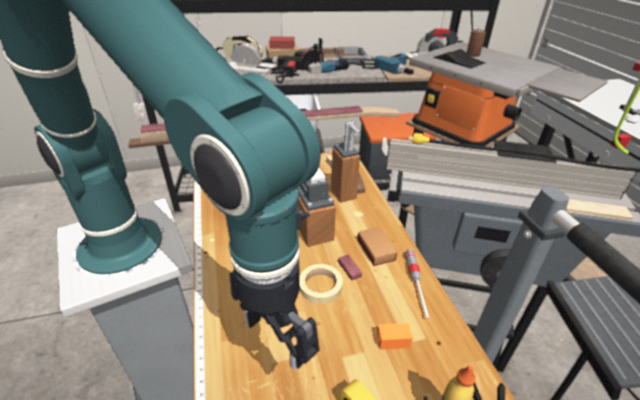

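View pics/top.png

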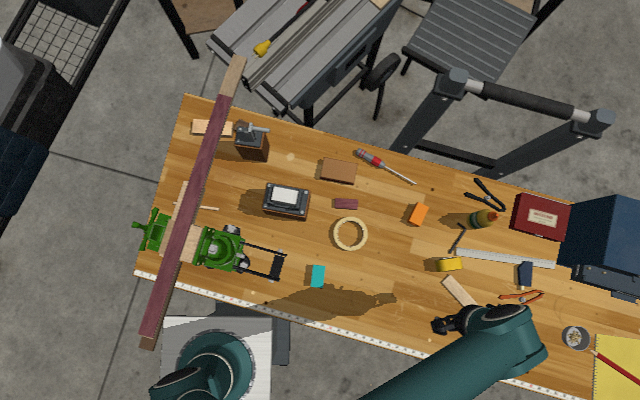

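The scene view shows the arm at the front, with the die (315,190) and the gauge (345,160) behind it. The top view shows the die holding a light bar at (287,196), the gauge at (252,140) with its pin towards (268,128), the tape at (350,233), the offcut at (345,203) and the sanding block at (338,171). I'll measure next and enlarge the die and gauge.

```bash
python3 - <<'E'
from h import *
c=dict(np.load("top.npz")); W=pts(c); 
np.set_printoptions(suppress=True,precision=1)
def reg(u0,u1,v0,v1,lo,hi,tag):
    m=np.zeros(W.shape[:2],bool); m[v0:v1,u0:u1]=1
    m&=(W[...,2]>lo)&(W[...,2]<hi)
    P=W[m]; 
    if len(P)<5: print(tag,len(P));return
    r=cv2.minAreaRect(P[:,:2].astype(np.float32)); 
    vv,uu=np.nonzero(m)
    print(tag,len(P),r,"medz",np.median(P[:,2]),"pix",uu.mean(),vv.mean())
reg(255,320,170,225,188,202,"spacer")
reg(255,320,170,225,178,205,"walls+sp")
reg(255,320,170,225,110,190,"die all")
reg(225,280,115,165,240,270,"post+pin")
reg(254,285,115,165,240,270,"pin")
reg(225,280,115,165,140,175,"base")
for u,v in[(338,171),(345,203),(336,233)]: print(W[v,u])
a=cv2.resize(c["pixels"][165:230,250:325],None,fx=5,fy=5,interpolation=2)
b=cv2.resize(c["pixels"][105:170,220:295],None,fx=5,fy=5,interpolation=2)
d=dict(np.load("scene.npz"))["pixels"]
e=cv2.resize(d[110:250,290:390],None,fx=3.2,fy=3.2)[:325]
s=np.hstack([a,b]);cv2.imwrite("pics/crop.png",s)
E
```

```text
spacer 367 ((480.42535400390625, -195.1162872314453), (83.64945220947266, 46.157325744628906), 82.94734954833984) medz 196.09808613559338 pix 283.7983651226158 195.19618528610354
walls+sp 502 ((482.6698913574219, -195.76959228515625), (86.42243957519531, 51.577850341796875), 80.56830596923828) medz 195.06243022402734 pix 283.85258964143424 195.5378486055777
die all 943 ((483.079345703125, -195.8472900390625), (125.98524475097656, 81.0723876953125), 80.35709381103516) medz 135.27682268763982 pix 285.67868504772 201.4050901378579
post+pin 139 ((647.7534790039062, -99.74532318115234), (116.1095962524414, 25.29666519165039), 74.02405548095703) medz 255.41587378747911 pix 254.07194244604315 127.75539568345324
pin 73 ((641.8917846679688, -138.15130615234375), (38.437217712402344, 12.62485122680664), 81.8970947265625) medz 254.74768033234736 pix 261.3013698630137 129.21917808219177
base 491 ((647.1438598632812, -93.15766906738281), (78.52967071533203, 59.378257751464844), 83.00006103515625) medz 168.58795762309933 pix 248.05906313645622 139.65376782077394
[ 584.6 -347.5   34.1]
[ 489.4 -370.5   21.4]
[ 398.1 -344.    26.1]
```

View pics/crop.png

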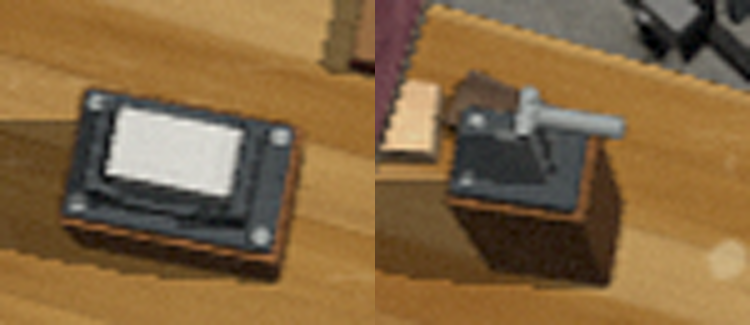

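The bar in the die (crop left, centre about (174,150), i.e. top pixel (284,195)) is light metal, its top is at 196 mm as it should be, and the die measures 126 x 81 mm. The other block-shaped things are pale or coloured and lie on the bench: wood at (212,127) and (460,290), orange at (418,213), teal at (318,275). So the bar in the die is the spacer. The pin (crop right, 535–625,120) is level, with its tip near (639,-157,250).

```bash
cat >> h.py <<'E'
from scipy.spatial.transform import Rotation as Ro
def go(pos,yaw=None,R=None):
    s=get_state(); q=s["ee_rot"]; R0=Ro.from_quat([q[1],q[2],q[3],q[0]])
    if yaw is not None:
        a=np.radians(yaw); x=np.array([np.cos(a),np.sin(a),0]); z=np.array([0,0,-1.]); R=np.stack([x,np.cross(z,x),z],1)
    R=Ro.from_matrix(R)
    print("turn",(R0.inv()*R).as_rotvec(degrees=True).round(1),"shift",(R0.inv().apply(np.array(pos)-s["ee_pos"])/10).round(2))
E
python3 -c "
from h import *
go([482.7,-195.6,262],80.4)"
```

```text
turn [ -0.1  -0.  -63.3] shift [ 40.38 -32.05  -3.11]
```

drive_tool:
  targets:
    - [0,0,-8,4,-3.2,-4]
    - [0,0,-16,8,-6.4,-6]

```text
schema error: expected 7 numbers
```

drive_tool:
  targets:
    - [0,0,-8,4,-3.2,-4,1]
    - [0,0,-16,8,-6.4,-6,1]
    - [0,0,-24,12,-9.6,-6,1]
    - [0,0,-32,16,-12.8,-6,1]
    - [0,0,-40,20,-16,-6,1]
    - [0,0,-48,24,-19.2,-6,1]
    - [0,0,-55,28,-22.4,-6,1]
    - [0,0,-63.3,32,-25.6,-6,1]
    - [0,0,-63.3,36,-28.8,-5,1]
    - [0,0,-63.3,40.4,-32,-4,1]

```text
clock: 1.1
ee_pos: [465.1, -220.8, 276.7]
ee_rot: [0.0, 0.764, 0.645, -0.0]
wrist_force: [0.4, -1.6, -0.1]
finger_gap: 85.1
finger_force: 0.0
```

drive_tool:
  targets:
    - [0,0,0,0,0,0,1]
    - [0,0,0,0,0,0,1]

```text
clock: 1.3
ee_pos: [464.5, -221.4, 276.1]
ee_rot: [-0.001, 0.763, 0.647, -0.0]
wrist_force: [-0.4, -0.5, -0.4]
finger_gap: 85.1
finger_force: 0.0
```

```bash
python3 -c "
from h import *
go([482.7,-195.6,164],80.4); print(get_state()['joint_positions'].round(2))
c=camera('scene');cv2.imwrite('pics/s2.png',cv2.resize(c['pixels'][100:270,230:430],None,fx=3.5,fy=3.5))"
```

```text
turn [-0.1 -0.   0.2] shift [ 2.83  1.38 11.21]
[ 0.77  0.23 -0.45  1.86  0.11  1.08  0.11]
```

View pics/s2.png

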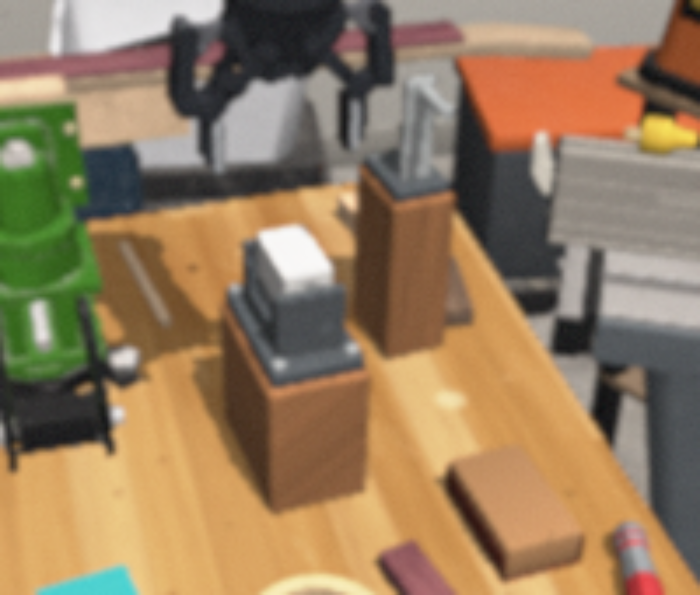

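The crop shows the spacer seated in the die at (295,260), the open fingers at (215,150) and (350,125) high above and to the side of it, and the pin of the gauge at (430,95) free.

drive_tool:
  targets:
    - [0,0,0,1.5,0.7,0,1]
    - [0,0,0,2.8,1.4,0,1]
    - [0,0,0,2.8,1.4,2,1]
    - [0,0,0,2.8,1.4,4.5,1]
    - [0,0,0,2.8,1.4,7,1]
    - [0,0,0,2.8,1.4,9,1]
    - [0,0,0,2.8,1.4,10.3,1]
    - [0,0,0,2.8,1.4,11.1,1]
    - [0,0,0,2.8,1.4,11.1,1]
    - [0,0,0,2.8,1.4,11.1,1]
  newtons: 50

```text
clock: 2.35
ee_pos: [483.2, -197.7, 166.2]
ee_rot: [0.001, 0.764, 0.645, 0.0]
wrist_force: [0.3, -0.5, 0.5]
finger_gap: 85.1
finger_force: 0.0
```

drive_tool:
  targets:
    - [0,0,0,0,0,0,0.6]
    - [0,0,0,0,0,0,0.4]
    - [0,0,0,0,0,0,0.3]
    - [0,0,0,0,0,0,0.2]
    - [0,0,0,0,0,0,0.1]
    - [0,0,0,0,0,0,0.1]
    - [0,0,0,0,0,0,0.1]
    - [0,0,0,0,0,0,0.1]
  newtons: 50

```text
clock: 3.15
ee_pos: [483.9, -197.4, 166.5]
ee_rot: [0.001, 0.764, 0.646, 0.001]
wrist_force: [2.0, 0.5, 6.1]
finger_gap: 35.1
finger_force: 51.2
```

```bash
python3 -c "
from h import *
s=get_state();print(s['joint_positions'].round(2),s['wrist_force'].round(1),s['torque'].round(2))"
```

```text
[ 0.69  0.38 -0.44  1.95  0.21  0.85 -0.03] [2.  0.5 6.1] [-0.01 -0.23  0.04]
```

drive_tool:
  targets:
    - [0,0,0,0,0,-1,0.1]
    - [0,0,0,0,0,-3,0.1]
    - [0,0,0,0,0,-6,0.1]
    - [0,0,0,0,0,-9,0.1]
    - [0,0,0,0,0,-12,0.1]
    - [0,0,0,0,0,-12,0.1]
    - [0,0,0,0,0,-12,0.1]

```text
clock: 3.85
ee_pos: [481.9, -197.1, 285.1]
ee_rot: [-0.0, 0.764, 0.645, -0.001]
wrist_force: [-0.8, -0.3, -2.7]
finger_gap: 35.4
finger_force: 52.8
```

```bash
python3 -c "
from h import *
s=get_state();print(s['joint_positions'].round(2),s['wrist_force'].round(1))
c=camera('scene');W=pts(c)
cv2.imwrite('pics/s3.png',cv2.resize(c['pixels'][80:230,250:430],None,fx=4,fy=4))
d=np.array([-.131,-.991,0]);tip=np.array([639.2,-157.5,250])
# spacer centre rel TCP: +11.5 up, 1.6 along -d
for off in (150,45):
  go(tip+d*(off)+np.array([0,0,-11.5])+d*1.6,82.4)"
```

```text
[ 0.73  0.24 -0.47  1.83  0.12  1.1   0.05] [-0.8 -0.3 -2.7]
turn [-0.2 -0.  -2. ] shift [-8.62 15.45  4.52]
turn [-0.2 -0.  -2. ] shift [ 1.86 15.07  4.53]
```

View pics/s3.png

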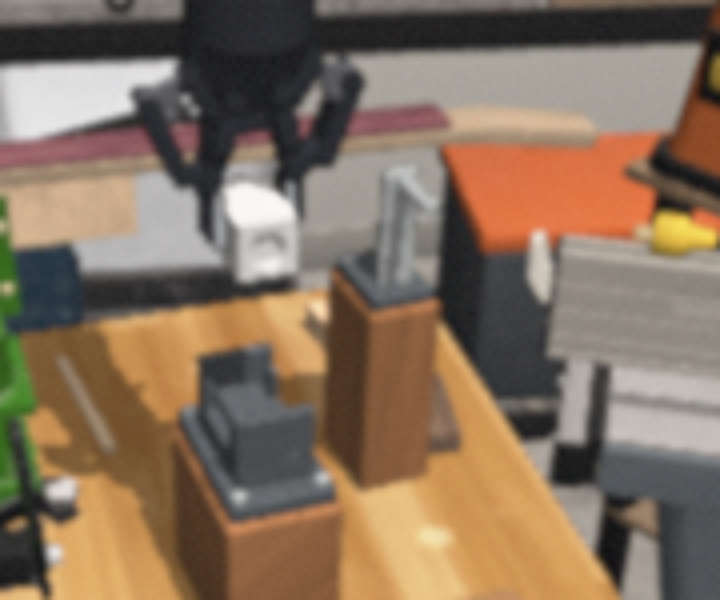

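The crop shows the spacer gripped at (260,235), lifted out of the empty die (260,430). The pin is free at (415,190). Its right end, at (270,250), shows a hole, but its depth can't be judged from here.

drive_tool:
  targets:
    - [0,0,-2,-0.8,3,0,0.1]
    - [0,0,-2,-1.6,6,0,0.1]
    - [0,0,-2,-1.6,9,0,0.1]
    - [0,0,-2,-1.6,12,0,0.1]
    - [0,0,-2,-1.6,15.2,1,0.1]
    - [0,0,-2,-1.6,15.2,3,0.1]
    - [0,0,-2,-1.6,15.2,4.5,0.1]
    - [0,0,-2,-1.6,15.2,4.5,0.1]
    - [0,0,-2,-1.6,15.2,4.5,0.1]

```text
clock: 4.8
ee_pos: [629.1, -238.3, 239.8]
ee_rot: [-0.001, 0.752, 0.659, -0.001]
wrist_force: [-0.5, 0.2, -2.6]
finger_gap: 35.2
finger_force: 52.7
```

```bash
python3 -c "
from h import *
s=get_state();print(s['joint_positions'].round(2),s['wrist_force'].round(1))
c=camera('scene');W=pts(c)
t=camera('top');T=pts(t)
np.set_printoptions(suppress=True,precision=1)
P=W.reshape(-1,3)
for lo,hi in((-165,-120),):
  m=(P[:,1]>lo)&(P[:,1]<hi)&(P[:,0]>615)&(P[:,0]<665)&(P[:,2]>225)&(P[:,2]<262); print('pin',m.sum(),np.nanmin(P[m],0),np.nanmax(P[m],0))
b=c['pixels'].astype(int); 
m=(W[...,1]>-290)&(W[...,1]<-180)&(W[...,0]>590)&(W[...,0]<665)&(W[...,2]>220)&(W[...,2]<275)&(b.min(-1)>130)
print('sp',m.sum(),np.percentile(W[m],[2,50,98],axis=0))
d=np.array([-.131,-.991,0]);tip=np.array([639.2,-157.5,250])
for off in (45,25,2):
  go(tip+d*(off)+np.array([0,0,-11.5])+d*1.6,82.4)
cv2.imwrite('pics/s4.png',np.hstack([cv2.resize(c['pixels'][90:180,310:400],None,fx=4.4,fy=4.4),cv2.resize(t['pixels'][90:180,225:315],None,fx=4.4,fy=4.4)]))
"
```

```text
[ 0.61  0.54 -0.43  1.51  0.24  1.14 -0.  ] [-0.5  0.2 -2.6]
pin 1 [ 639.1 -125.4  249.8] [ 639.1 -125.4  249.8]
sp 339 [[ 605.  -273.1  234.8]
 [ 627.4 -264.6  265.5]
 [ 650.8 -219.5  270.7]]
turn [ 0.1  0.  -0. ] shift [ 3.5 -0.2  0.3]
turn [ 0.1  0.  -0. ] shift [ 5.5 -0.2  0.3]
turn [ 0.1  0.  -0. ] shift [ 7.8 -0.2  0.3]
```

View pics/s4.png

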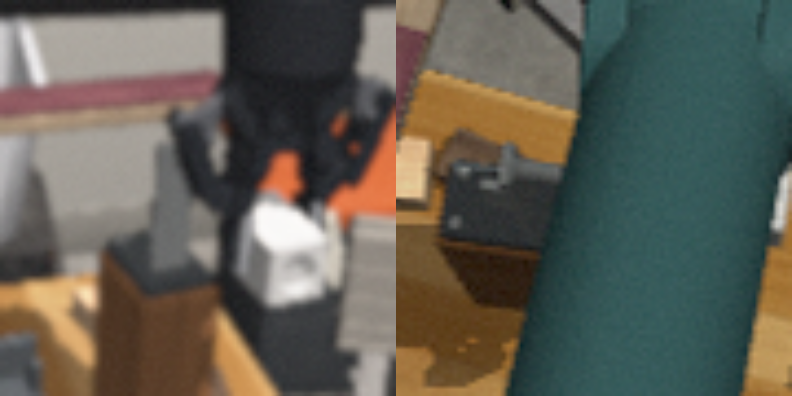

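The left crop shows the spacer at (285,255) level, to the right of the post (172,200). In the right crop the forearm hides the pin. The spacer's top measures about 269 mm, so its centre is near 251 mm, which is right for the pin. I'll advance by feel.

drive_tool:
  targets:
    - [0,0,0,1.5,-0.15,0.1,0.1]
    - [0,0,0,3,-0.2,0.1,0.1]
    - [0,0,0,4,-0.2,0.1,0.1]
    - [0,0,0,4.5,-0.2,0.1,0.1]
    - [0,0,0,4.8,-0.2,0.1,0.1]
    - [0,0,0,5.1,-0.2,0.1,0.1]
    - [0,0,0,5.3,-0.2,0.1,0.1]
    - [0,0,0,5.5,-0.2,0.1,0.1]
    - [0,0,0,5.6,-0.2,0.1,0.1]
    - [0,0,0,5.6,-0.2,0.1,0.1]

```text
clock: 5.9
ee_pos: [635.4, -182.5, 239.5]
ee_rot: [-0.0, 0.752, 0.659, -0.0]
wrist_force: [0.2, 0.1, -2.5]
finger_gap: 35.4
finger_force: 52.8
```

drive_tool:
  targets:
    - [0,0,0,0.3,0,0,0.1]
    - [0,0,0,0.6,0,0,0.1]
    - [0,0,0,0.9,0,0,0.1]
    - [0,0,0,1.2,0,0,0.1]
    - [0,0,0,1.2,0,0,0.1]

```text
clock: 6.4
ee_pos: [637.2, -169.7, 239.7]
ee_rot: [-0.0, 0.752, 0.659, 0.0]
wrist_force: [-0.3, 0.9, -1.5]
finger_gap: 35.1
finger_force: 52.8
```

drive_tool:
  targets:
    - [0,0,0,0.3,0,0,0.1]
    - [0,0,0,0.5,0,0,0.1]
    - [0,0,0,0.7,0,0,0.1]
    - [0,0,0,0.8,0,0,0.1]
    - [0,0,0,0.9,0,0,0.1]
    - [0,0,0,0.9,0,0,0.1]

```text
clock: 7.0
ee_pos: [638.2, -161.5, 239.6]
ee_rot: [-0.0, 0.752, 0.659, -0.0]
wrist_force: [-1.2, 0.1, -2.0]
finger_gap: 35.3
finger_force: 52.8
```

drive_tool:
  targets:
    - [0,0,0,0.1,0,0,0.1]
    - [0,0,0,0.2,0,0,0.1]
    - [0,0,0,0.2,0,0,0.1]

```text
clock: 7.3
ee_pos: [638.4, -160.3, 239.5]
ee_rot: [0.0, 0.752, 0.659, -0.0]
wrist_force: [0.2, -0.6, -2.3]
finger_gap: 35.1
finger_force: 52.8
```

drive_tool:
  targets:
    - [0,0,0,0.1,0,0,0.1]
    - [0,0,0,0.2,0,0,0.1]
    - [0,0,0,0.3,0,0,0.1]
    - [0,0,0,0.3,0,0,0.1]

```text
clock: 7.7
ee_pos: [638.4, -160.2, 239.6]
ee_rot: [0.001, 0.753, 0.658, -0.002]
wrist_force: [-1.0, -6.9, -2.9]
finger_gap: 35.5
finger_force: 52.8
```

The floor contact shows as −6.9 N along the pin at the expected full depth of about 30 mm. So the deep hole is at the tool's +x end. I'll hold briefly, then withdraw.

drive_tool:
  targets:
    - [0,0,0,0.05,0,0,0.1]
    - [0,0,0,0.05,0,0,0.1]
    - [0,0,0,-1,0,0,0.1]
    - [0,0,0,-3,0,0,0.1]
    - [0,0,0,-5.5,0,0,0.1]
    - [0,0,0,-8,0,0,0.1]
    - [0,0,0,-10,0,-1,0.1]
    - [0,0,0,-12,0,-4,0.1]
    - [0,0,0,-14,3,-8,0.1]
    - [0,0,0,-14,1,-12,0.1]

```text
clock: 8.7
ee_pos: [631.8, -299.4, 355.7]
ee_rot: [-0.003, 0.753, 0.658, 0.0]
wrist_force: [-0.3, -1.1, -2.3]
finger_gap: 35.1
finger_force: 52.8
```

```bash
python3 -c "
from h import *
s=get_state();print(s['joint_positions'].round(2))"
```

```text
[ 0.67  0.52 -0.42  1.29  0.21  1.39  0.12]
```

drive_tool:
  targets:
    - [0,8,0,0,-1.5,-1,0.1]
    - [0,16,0,0,-3,-2,0.1]
    - [0,24,0,0,-5,-3,0.1]
    - [0,32,0,0,-7,-4,0.1]
    - [0,40,0,0,-9,-5,0.1]
    - [0,48,0,0,-10,-5,0.1]
    - [0,54,0,0,-10,-5,0.1]
    - [0,54,0,0,-10,-5,0.1]
    - [0,54,0,0,-10,-5,0.1]

```text
clock: 9.6
ee_pos: [531.5, -283.6, 409.4]
ee_rot: [-0.299, 0.67, 0.587, 0.341]
wrist_force: [-0.2, 0.4, -2.0]
finger_gap: 35.4
finger_force: 53.0
```

```bash
python3 -c "
from h import *
s=get_state();print(s['joint_positions'].round(2)); x=[0,0,1];y=np.array([.991,-.131,0])
go(s['ee_pos'],R=np.stack([x,y,np.cross(x,y)],1))"
```

```text
[ 1.13  0.65 -0.6   1.29 -0.49  1.72  0.45]
turn [ 0.1 36.1  0. ] shift [0. 0. 0.]
```

drive_tool:
  targets:
    - [0,8,0,0,0,0,0.1]
    - [0,16,0,0,0,0,0.1]
    - [0,24,0,0,0,0,0.1]
    - [0,30,0,0,0,0,0.1]
    - [0,36,0,0,0,0,0.1]
    - [0,36,0,0,0,0,0.1]
    - [0,36,0,0,0,0,0.1]
    - [0,36,0,0,0,0,0.1]

```text
clock: 10.4
ee_pos: [532.0, -282.6, 411.8]
ee_rot: [-0.464, 0.532, 0.468, 0.531]
wrist_force: [-0.3, -0.8, -1.2]
finger_gap: 35.4
finger_force: 53.1
```

```bash
python3 -c "
from h import *
s=get_state();print(s['joint_positions'].round(2)); x=[0,0,1];y=np.array([.991,-.131,0])
go(s['ee_pos'],R=np.stack([x,y,np.cross(x,y)],1))
c=camera('scene');cv2.imwrite('pics/s5.png',c['pixels'])"
```

```text
[ 1.28  0.96 -0.81  1.31 -0.75  1.82  0.43]
turn [-0.   0.3  0.2] shift [0. 0. 0.]
```

View pics/s5.png

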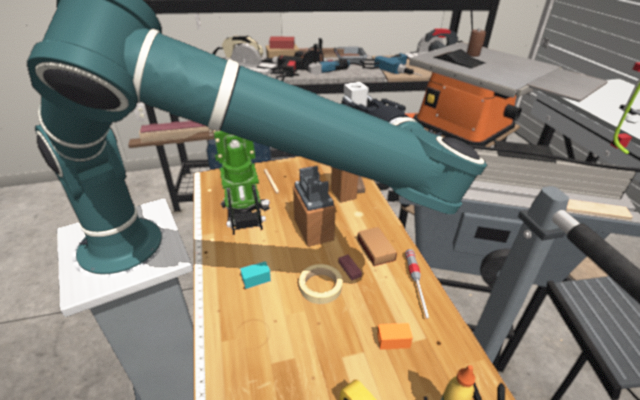

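The picture shows the spacer upright at (355,95) in the fingers, with the die and gauge clear below and the bystanders untouched. One quick check of its tilt in the grip follows.

```bash
python3 -c "
from h import *
np.set_printoptions(suppress=True,precision=2)
print(get_state()['qvel'].round(3))
for n in('top','scene'):
  c=camera(n);W=pts(c);p=c['pixels'].min(-1)
  m=(abs(W[...,0]-532)<60)&(abs(W[...,1]+282)<70)&(W[...,2]>360)&(W[...,2]<470)&(p>120)
  P=W[m]; print(n,len(P)); 
  if len(P)<10: continue
  print(np.percentile(P,[3,50,97],axis=0))
  Q=P[P[:,2]>435] if n=='top' else P[P[:,2]<436]
  Q=Q-np.median(Q,0); u,s,v=np.linalg.svd(Q,full_matrices=False); print(len(Q),v[2],s)
c=camera('scene');cv2.imwrite('pics/s6.png',cv2.resize(c['pixels'][65:135,325:400],None,fx=7,fy=7))
"
```

```text
[ 0.01  0.    0.    0.01 -0.    0.    0.  ]
top 314
[[ 504.24 -315.34  411.71]
 [ 529.23 -293.76  441.42]
 [ 548.38 -275.72  445.06]]
205 [-0.02 -0.01  1.  ] [170.16 168.05  21.76]
scene 458
[[ 504.72 -337.51  411.46]
 [ 528.51 -309.56  430.16]
 [ 551.74 -278.53  442.  ]]
286 [-0.09 -0.08 -0.99] [292.57 176.48 113.81]
```

View pics/s6.png

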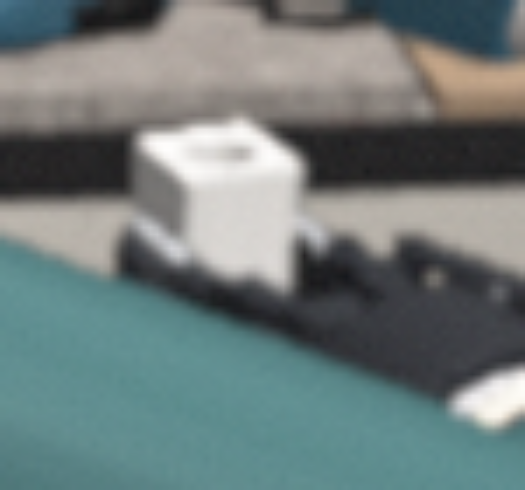

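The end face is level to within about 1.5° (top view normal (-0.02,-0.01,1.0)), with the hole showing on top at (225,150). I'll hand it in.

drive_tool:
  targets:
    - [0,0,0,0,0,0,0.1]
    - [0,0,0,0,0,0,0.1]
    - [0,0,0,0,0,0,0.1]

```text
clock: 10.9
ee_pos: [531.2, -283.6, 409.6]
ee_rot: [-0.466, 0.532, 0.466, 0.532]
wrist_force: [-0.3, -0.2, -2.2]
finger_gap: 35.3
finger_force: 53.1
```

```bash
python3 -c "
from rig import *
print(job_done())"
```

```text
the job is handed in; nothing more can be done
None
```

I handed the job in at about 11 s; no verdict came back. The pin met the deep hole's floor (about 7 N of contact at full depth), and the spacer is held still with that hole facing up, about 41 cm above the bench.

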